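# Ballast and fit the lamp on a tabletop boom stand

### The job

Get the little boom stand ready for the product shot: first hang the steel counterweight by its handle on the hook end of the boom and let it hang there freely, then gently fit the lantern lamp's sleeve over the spigot at the other end, pushed fully home. Let go of both, don't bang the lamp onto the stand, and leave the props on the table where they are.

Things in the scene. Friction and masses are not known exactly. Their poses are not given: they have to be found in the camera images.
- stand: fixed boom stand: base plate 150 x 200 x 16 mm, central column, level steel rod (boom, 12 mm diameter, axis 144 mm high) along the stand's y. Its +y end is the hook: 166 mm from the column the rod turns straight up to 168 mm height. An upright spigot stands on the -y end, 120 mm from the column. Clamp block on the column, 50 mm along y, top at 158 mm. Origin: centre of underside; z up
- hook_seat (a point): where the handle hangs: on the rod's top line, 120 mm from the column, 150 mm above the table; axes as the stand's (y outwards to the upturned end). Free rod from a collar (22 mm diameter) 42 mm inward to the upturned end 40 mm outward, which rises 18 mm above the rod's top
- spigot_foot (a point): centre of the flat shoulder (48 mm diameter) at the spigot's foot, 156 mm above the table; axes as the stand's. The spigot is a steel pin 28 mm in diameter rising 44 mm above this point, its last 10 mm tapering to 16 mm
- weight: loose steel weight, 0.5 kg, 100 mm high: dark disc 72 mm across, 20 mm thick, with a closed upright handle: wooden bar along the weight's x, 78 mm long, 14 mm wide (y), 20 mm high (80 to 100 mm above the underside), on two 8 mm uprights at x = +-34 mm. Opening under the bar 60 mm wide, 60 mm high, open along y. Origin: centre of underside; z up
- handle (a point): middle of the underside of the grip bar, 80 mm above the weight's origin; this is what rests on the rod. Axes as the weight's
- lamp: loose round lantern lamp, 0.25 kg, 116 mm high: black sleeve below (48 mm outside, bore 32 mm, 50 mm deep, open at the bottom), above it from 56 to 112 mm a white cylinder 56 mm across (take it here) with a black cap. Stands on the sleeve's mouth. Origin: centre of the mouth; z up. Fully home, the mouth rests on the shoulder (origin at spigot_foot)
- white_box: white gift box with a flat green band, 120 x 75 x 40 mm; origin: centre of its underside (a prop, to be left alone)
- kraft_box: brown cardboard gift box with a small bow, 100 x 80 x 45 mm; origin: centre of its underside (a prop, to be left alone)
- wood_box: pale wooden gift box with a band and bow, 70 x 120 x 90 mm high; origin: centre of its underside (a prop, to be left alone)
- mug: white mug, 84 mm across, 80 mm high, with a side handle; origin: centre of its underside (a prop, to be left alone)
- watch: wristwatch with closed dark wooden strap, standing, about 75 x 65 x 40 mm; origin: under its centre (a prop, to be left alone)
- scissors: black-handled scissors lying flat, 175 mm long, 10 mm high; origin: under the middle (a prop, to be left alone)
- cone_a: pine cone, 50 mm across, 50 mm high; origin: centre of its underside (a prop, to be left alone)
- cone_b: pine cone like the other; origin: centre of its underside (a prop, to be left alone)
Things that resemble listed ones, but are neither listed nor needed, are in the scene too. What is shaped like the weight but blue or red is not meant.

How it is judged (in metres and radians):
On the way, in this order (a step that is already met when the one before it is completed fails the run):
1. the counterweight hangs by its handle on the boom's hook end, let go (x of handle in the frame of hook_seat between -0.025 and 0.025 m and y of handle in the frame of hook_seat between -0.035 and 0.035 m and z of handle in the frame of hook_seat between -0.012 and 0.012 m and angle between weight's own z axis and vertical below 0.35 rad and contact force between weight and stand above 1 N and contact force between the fingers and weight below 0.3 N), for 0.3 s.
2. the lamp's sleeve is fully home on the spigot (horizontal distance between lamp and spigot_foot below 0.005 m and z of lamp in the frame of spigot_foot between -0.004 and 0.004 m and angle between lamp's own z axis and vertical below 0.08 rad), for 0.2 s.
At the end, for the whole second after the job is handed in: Weight hangs by its handle on the boom (handle within 25 mm across, 35 mm along, 12 mm height of hook_seat, tilt < 0.35 rad, on the stand); lamp's mouth on the shoulder within 4 mm height, 5 mm sideways, tilt < 0.08 rad; both released, at rest (weight < 50, lamp < 20 mm/s) (all of step 1 and all of step 2 and linear speed of weight below 0.05 m/s and linear speed of lamp below 0.02 m/s); the robot touches nothing.
It fails at once if the lamp is banged onto the stand (over 45 N) (contact force between lamp and stand above 45 N).
It fails at once if a prop is moved by more than 30 mm (distance of any of white_box, kraft_box, wood_box, mug, watch, scissors, cone_a, cone_b from where it was at the start of the episode above 0.03 m).
It also fails if it takes over 72 s, if anything falls off the work surface, if the arm or the gripper's body presses on something with over 40 N, if the wrist force passes 120 N, or if a joint passes its speed limit or range.

### The arm

A 6-joint arm with a two-finger parallel gripper is mounted at the origin on the work surface. World frame = base frame: x ahead of the robot, y to its left, z up, the work surface at z = 0. Lengths are in mm, angles in rad, forces in N, time in s.
With the tool pointing down it reaches from about 275 to 1000 mm from the base axis. Payload 8.4 kg.
Tool frame: the origin (TCP) lies midway between the tips of the shut fingers; the grasp point (between the pads) lies 19 mm behind it; z points along the fingers, y is the line along which they close (so a half turn about z gives the same grasp; the last joint's range is limited). The gripper opens to 85 mm and grips with 20 to 120 N. Pads are 22 mm wide; open, the fingers measure 114 mm over their backs; the gripper's body (76 mm by 85 mm) begins 54 mm behind the grasp point. The pads swing forward as they close: fully open they stand 13 mm farther back than shut.
Start: joints at [-1.205, 0.353, 1.633, -0, 1.155, -0.002], TCP at [224.726, -583.203, 231.281] pointing down, gripper open.
Joint ranges: [-2.63, 2.63], [-0.92, 2.1], [0.06, 2.66], [-1.3, 4.44], [0, 2.69], [-3.02, 3.02]. Speed limits (rad/s): [2.22, 2.22, 2.79, 3.14, 3.14, 3.14].

### API

Orientations are given as [roll, pitch, yaw] about the fixed x, y, z axes, in that order (R = Rz(yaw) Ry(pitch) Rx(roll)).
In Python, from rig import r, cams gives the robot as it stands. The module is installed in compiled form; this text tells all that it offers.
- The arm moves only by the tool send_rows, never from a script. Its argument "targets" is one flat list of numbers, 7 for each row, row after row: the shift along the tool's x, y, z in m, then the turn, a rotation vector about the tool's x, y, z in rad, then the opening, from -1 (shut) to 1 (fully open). In form: [tx, ty, tz, wx, wy, wz, fingers, tx, ty, tz, wx, wy, wz, fingers, ...]. A call has 1 to 12 rows; each row is the pose to reach, as a shift and turn from the pose commanded when the call began, along the tool's axes at that moment; what a row does not reach only later rows make up. A row lasts 1/12 s, in which the tool goes at most 41.7 mm and 7.16 degrees, less where a joint would pass 70% of its speed; a pose out of reach is approached as far as the arm can. A call with a gripper value outside its range is refused whole. The fingers move at their own pace and stop on an object; "grip_force" is the grip in N (left out, the last holds). Time passes only in rows, so rows that repeat a pose let the fingers close. It gives the time, the measured TCP pose, the force, the opening and the grip force at its end, in the units of the state.
- r.sense(): the state, without advancing time (a new reading comes with each control period).
- cams.grab_frame(name): name is "scene" or "top" or "wrist"; returns a dict with "color" (480x640x3 uint8, blue, green, red), "fx", "fy", "cx", "cy" (pixels), "xyz" and "attitude" of the camera in the world. Camera axes: x right, y down, z forward; pixel columns grow to the right and rows downward; lengths in mm; the calibration is good to about 2 mm. A picture is of the moment at which its call begins. There is no depth.
- r.sign_off(): hands the job in; it is judged then, once.
The state is a dict: "clock": time; "qpos": joint angles; "qvel": joint speeds; "joint_efforts": joint torques, N m; "eef_pos": TCP position; "tcp_rot": TCP orientation; "contact_force": force on the tool from outside, world axes, zero at the start; "wrist_torque": the same for the moment, N m; "opening": opening from 0.0 (shut) to 1.0 (fully open); "grasp_force": force on a finger pad.
Only numpy, scipy, OpenCV 4.12 (cv2) and the standard library are available. Lean on these libraries where they do the work, as an engineer would, in place of code of your own. Each camera call takes 0.05 s, during which the arm holds its last target. There are 200 camera calls.

## Working session

There is one attempt and no reset: what is moved stays moved. The work goes in short steps, Python scripts to look and compute and a tool call to move; the robot and the scene stay as the last step left them, time stands still between calls to the robot, and variables do not carry over. Pictures are saved under pics/ and viewed, at most 12 in all, crops included, and the job is handed in when it is done.

Besides the shell and the picture viewer there is one more tool, called after ">>>" by a JSON object that holds its "op" and its "data", one argument or row to a line. send_rows: Moves the arm, as the interface text tells. Its arguments: {"type":"object","properties":{"targets":{"type":"array"},"grip_force":{"type":"number"}},"required":["targets"]}

```bash
mkdir -p pics; cat > h.py <<'E'
import numpy as np, cv2
from scipy.spatial.transform import Rotation as R
from rig import r, cams
def cam(n, save=None):
    f=cams.grab_frame(n)
    if save: cv2.imwrite('pics/'+save,f['color'])
    return f
def rot(f): 
    return R.from_euler('xyz',f['attitude']).as_matrix()
def ray(f,u,v):
    return rot(f)@np.array([(u-f['cx'])/f['fx'],(v-f['cy'])/f['fy'],1.])
def at_z(f,u,v,z):
    d=ray(f,u,v);p=np.array(f['xyz']);return p+d*(z-p[2])/d[2]
def proj(f,P):
    c=rot(f).T@(np.array(P,float)-np.array(f['xyz']));return np.array([f['fx']*c[0]/c[2]+f['cx'],f['fy']*c[1]/c[2]+f['cy']])
def tri(obs):
    A=np.zeros((3,3));b=np.zeros(3)
    for f,u,v in obs:
        d=ray(f,u,v);d/=np.linalg.norm(d);M=np.eye(3)-np.outer(d,d);A+=M;b+=M@np.array(f['xyz'])
    return np.linalg.solve(A,b)
E
python3 - <<'E'
from h import *
import pickle
F={n:cam(n,n+'0.png') for n in('scene','top')}
pickle.dump(F,open('f0.pkl','wb'))
for n,f in F.items(): print(n,f['fx'],f['cx'],f['cy'],f['xyz'],f['attitude'])
print(r.sense())
E
```

```text
scene 523.3054539162791 319.86267616211126 234.86973149860705 [ 991.50174526 -777.5891193   781.0937884 ] [-2.21908750e+00  5.64523959e-04  4.96825321e-01]
top 534.6610604479108 320.59007000675285 234.81258614079223 [ 484.51212877  -13.05009305 1246.2346614 ] [-3.03716847 -0.01724453 -1.57423074]
{'clock': 0.1, 'qpos': array([-1.20538577e+00,  3.53571674e-01,  1.63404470e+00, -1.26856286e-05,
        1.15524018e+00, -2.41270774e-03]), 'qvel': array([ 0.00036596, -0.00273896, -0.00206583, -0.00098299,  0.00033757,
        0.00057717]), 'joint_efforts': array([-1.12307216e-04, -6.06356978e+01, -3.42818892e+01,  9.14506700e-05,
        3.83118328e-03,  1.07836368e-05]), 'eef_pos': array([ 224.57530256, -582.79618039,  230.64772283]), 'tcp_rot': array([-3.14032873e+00,  8.55004996e-06,  3.67828396e-01]), 'contact_force': array([ 0.07575138, -0.15871694, -0.83978029]), 'wrist_torque': array([ 0.01946556, -0.02837823, -0.0156922 ]), 'grasp_force': 0.0, 'opening': 1.0036335843219428}
```

View pics/scene0.png

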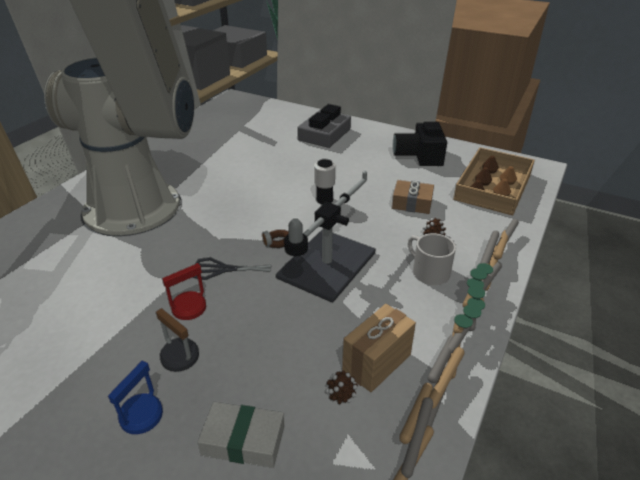

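View pics/top0.png

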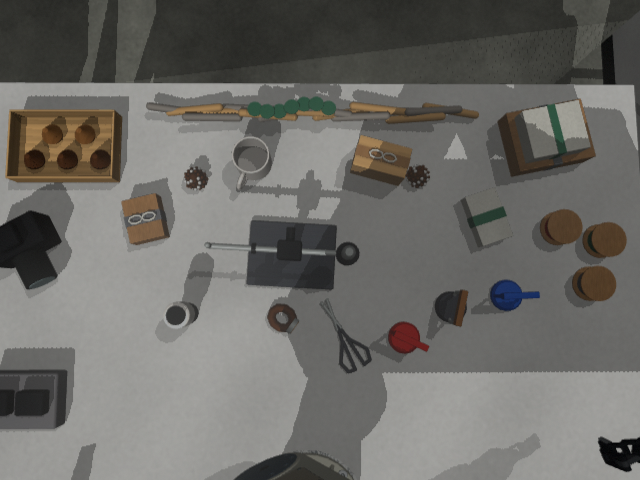

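The scene view shows the weight's bar at about (172,323), the lamp at (324,178), the spigot at (296,240) and the hook tip at (365,176). In the top view these are the weight at (450,307), lamp at (178,315), spigot at (347,253) and hook tip at (208,245). Next I'll enlarge these spots to measure them.

```bash
python3 - <<'E'
from h import *
import pickle
F=pickle.load(open('f0.pkl','rb'))
def crop(img,x0,y0,w,h,s):
    c=cv2.resize(img[y0:y0+h,x0:x0+w],None,fx=s,fy=s,interpolation=cv2.INTER_CUBIC)
    c=np.clip(c.astype(float)*1.5,0,255).astype(np.uint8)
    for k in range(0,w,10):
        cv2.line(c,(k*s,0),(k*s,6 if k%50 else 12),(0,0,255),1)
        if k%20==0: cv2.putText(c,str(x0+k),(k*s,18),0,.35,(0,0,255),1)
    for k in range(0,h,10):
        cv2.line(c,(0,k*s),(6,k*s),(0,0,255),1)
        if k%20==0 and k: cv2.putText(c,str(y0+k),(8,k*s+4),0,.35,(0,0,255),1)
    return c
def canvas(n,a,b,c,d):
    C=np.zeros((600,800,3),np.uint8)
    for (im,x,y) in (a,b,c,d) if d else (a,b,c): C[y:y+im.shape[0],x:x+im.shape[1]]=im
    cv2.imwrite('pics/'+n,C)
t=F['top']['color'];s=F['scene']['color']
canvas('topc.png',(crop(t,200,210,170,85,4),0,0),(crop(t,430,280,50,50,5),0,345),(crop(t,155,290,50,50,5),260,345),None)
canvas('scec.png',(crop(s,270,150,110,150,4),0,0),(crop(s,150,300,60,75,5),450,0),None or (crop(s,305,150,40,60,3),450,390),None)
E
```

```text
(no output)
```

View pics/topc.png

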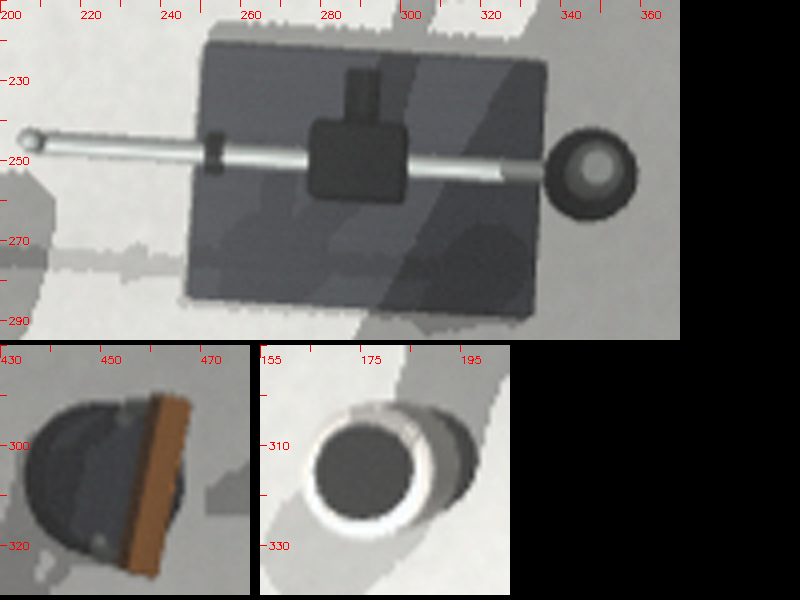

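View pics/scec.png

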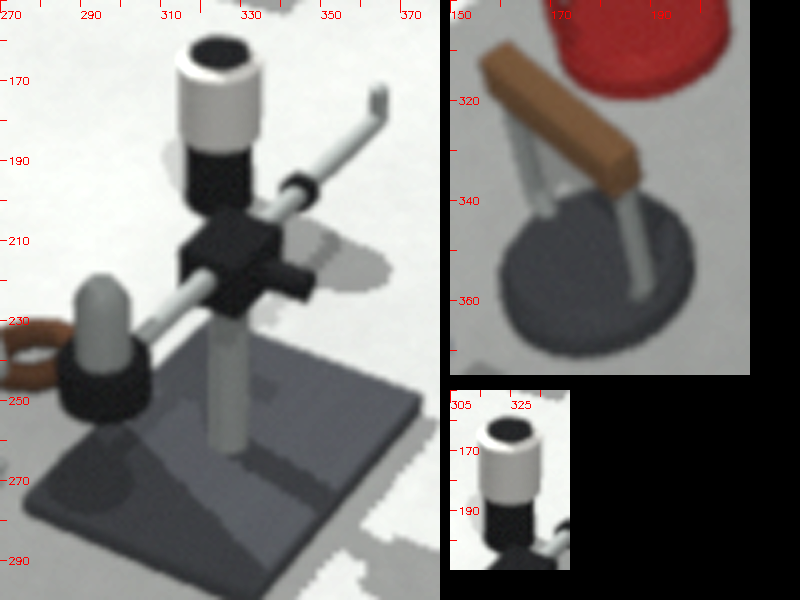

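The top crop gives the plate corners at (251,220), (336,225), (332,289) and (247,284), the shoulder at (348,253.6), the hook tip at (207.5,245), the bar top at about (462,308) and the lamp cap at (176,315). The scene crop gives the spigot, hook tip (365,172), lamp cap (324,163.5) and bar top (172.5,321.5).

```bash
cat > fit.py <<'E'
from h import *
import pickle
from scipy.optimize import least_squares
F=pickle.load(open('f0.pkl','rb'))
def fit(obs,x0,name):
    def pose(p,q):
        c,s=np.cos(p[2]),np.sin(p[2]);return [p[0]+c*q[0]-s*q[1],p[1]+s*q[0]+c*q[1],q[2]]
    fun=lambda p:np.concatenate([proj(F[n],pose(p,q))-uv for n,q,uv in obs])
    s=least_squares(fun,x0,loss='soft_l1');print(name,s.x.round(4));print(fun(s.x).reshape(-1,2).round(1).tolist());return s.x,pose
T,S='top','scene'
if __name__=='__main__':
    st,pose=fit([(T,(75,100,16),(251.5,220.5)),(T,(75,-100,16),(336.5,225)),(T,(-75,-100,16),(333,289)),(T,(-75,100,16),(247,284.5)),
     (T,(0,-120,156),(347.8,253.6)),(T,(0,-120,200),(349.5,252)),(T,(0,166,168),(207.5,245)),
     (S,(0,166,168),(364.8,172)),(S,(75,100,16),(375.5,249.5)),(S,(-75,-100,16),(276,275)),(S,(0,-120,200),(295.8,220.5))],[500,0,0],'stand')
    for n,q in(('hook',(0,120,150)),('spig',(0,-120,156))): print(n,np.round(pose(st,q),1))
    fit([(T,(39,7,100),(462.,290.3)),(T,(39,-7,100),(468.3,291)),(T,(-39,-7,100),(461.8,326.3)),(T,(-39,7,100),(455,325.2)),
     (S,(-39,7,100),(157,313.)),(S,(39,7,100),(161.5,308.5))][:4],[400,-300,0],'weight top')
    for zc in(90,100):print(tri([(F[T],461.8,308.2),(F[S],172.6,321.5)]))
    print('lamp',tri([(F[T],175.8,314.8),(F[S],324,163.5)]),at_z(F[T],175.8,314.8,116),at_z(F[S],324,163.5,116))
    print('bar',at_z(F[T],461.8,308.2,100),at_z(F[S],172.6,321.5,100))
E
python3 fit.py
```

```text
stand [ 5.685195e+02  3.144550e+01 -5.980000e-02]
[[-0.7, -1.0], [0.5, -0.5], [0.5, 0.4], [-0.8, -0.1], [0.3, -0.7], [0.1, -0.6], [-0.5, -0.6], [-0.9, -1.0], [0.2, -1.3], [-2.5, -1.1], [-1.8, 0.5]]
hook [575.7 151.2 150. ]
spig [561.3 -88.3 156. ]
weight top [ 4.467648e+02 -3.341925e+02 -2.204000e-01]
[[0.0, -0.8], [0.1, -0.1], [-0.2, 0.6], [0.1, 0.3]]
[ 448.66643503 -333.36592739   96.04094079]
[ 448.66643503 -333.36592739   96.04094079]
lamp [435.56047051 269.81150374 113.57265765] [435.85242522 269.32287463 116.        ] [437.41110018 265.85902652 116.        ]
bar [ 446.56441828 -334.21518178  100.        ] [ 454.45695478 -334.51967413  100.        ]
```

```bash
cat >> h.py <<'E'
def to(x,y,z,yaw,verbose=True):
    s=r.sense();p=np.array(s['eef_pos']);A=R.from_euler('xyz',s['tcp_rot'])
    B=R.from_euler('xyz',[np.pi,0,yaw])
    d=A.inv().apply(np.array([x,y,z])-p)/1000;w=(A.inv()*B).as_rotvec()
    print('t',round(s['clock'],2),'at',p.round(1),s['tcp_rot'].round(4),'F',s['contact_force'].round(1),'op',round(s['opening'],3),'gf',round(s['grasp_force'],1))
    print('shift',d.round(4),'rot',w.round(4))
E
python3 -c "
from h import *
to(447,-334,200,-.22)"
```

```text
t 0.1 at [ 224.6 -582.8  230.6] [-3.1403  0.      0.3678] F [ 0.1 -0.2 -0.8] op 1.004 gf 0.0
shift [ 0.297  -0.1521  0.0308] rot [-1.200e-03  4.000e-04  5.878e-01]
```

>>> {"op": "send_rows", "data": {
  "targets": [0.297,-0.152,0.031,-0.001,0,0.588,0,0.297,-0.152,0.031,-0.001,0,0.588,0,0.297,-0.152,0.031,-0.001,0,0.588,0,0.297,-0.152,0.031,-0.001,0,0.588,0,0.297,-0.152,0.031,-0.001,0,0.588,0,0.297,-0.152,0.031,-0.001,0,0.588,0,0.297,-0.152,0.031,-0.001,0,0.588,0,0.297,-0.152,0.031,-0.001,0,0.588,0,0.297,-0.152,0.031,-0.001,0,0.588,0,0.297,-0.152,0.031,-0.001,0,0.588,0,0.297,-0.152,0.031,-0.001,0,0.588,0,0.297,-0.152,0.031,-0.001,0,0.588,0],
  "grip_force": 60
}}

```text
clock: 1.1
eef_pos: [446.5, -335.4, 200.2]
tcp_rot: [3.14, 0.0, -0.221]
contact_force: [0.5, -0.9, 0.1]
opening: 0.497
grasp_force: 0.0
```

```bash
python3 - <<'E'
from h import *
import pickle
f=cam('wrist','w1.png');pickle.dump(f,open('w1.pkl','wb'))
to(447,-334,200,-.22)
print(f['xyz'],f['attitude'],f['fx'])
for q in((39,7),(39,-7),(-39,-7),(-39,7)):
    c,s=np.cos(-.22),np.sin(-.22);P=[447+c*q[0]-s*q[1],-334+s*q[0]+c*q[1],100];print(proj(f,P).round(1))
E
```

```text
t 1.15 at [ 446.4 -335.7  200.3] [ 3.1403e+00 -1.0000e-04 -2.2140e-01] F [ 0.4  0.2 -0.1] op 0.5 gf 0.0
shift [ 0.0002 -0.0017  0.0003] rot [ 0.0013 -0.0001 -0.0014]
[ 510.0025471  -348.37929487  343.72923869] [ 2.87796242e+00 -1.85087694e-03 -1.79074731e+00] 423.5788637839106
[295.5 163.4]
[320.1 163.4]
[319.2 290.3]
[296.6 290.3]
```

View pics/w1.png

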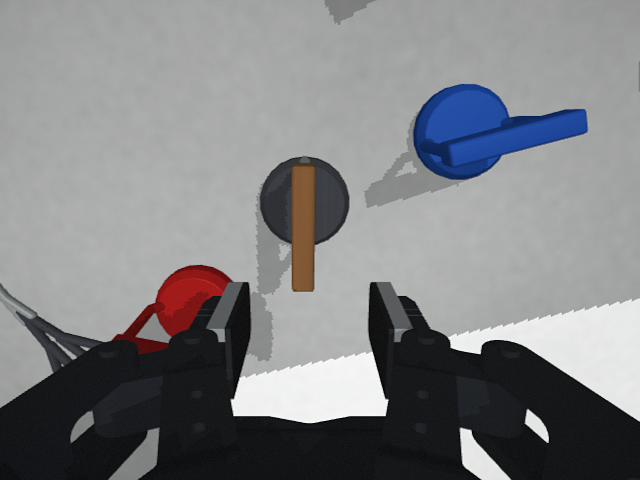

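The wrist view shows the wooden bar from (292,165.5) to (314.5,291), about 4.5 px left of where I predicted it. The finger gap is centred near u=309.5.

```bash
python3 - <<'E'
from h import *
import pickle
f=pickle.load(open('w1.pkl','rb'))
s=r.sense();p=s['eef_pos'];A=R.from_euler('xyz',s['tcp_rot'])
for q in((0,0,0),(0,0,-10),(0,21,-8),(0,-21,-8),(11,21,-8),(11,-21,-8)): print(q,proj(f,p+A.apply(q)).round(1))
c=at_z(f,303.3,228.3,100);print('bar',c,A.inv().apply(c-p))
for u in((303.25,165.5),(303.5,291)):print(at_z(f,*u,100))
E
```

```text
(0, 0, 0) [312.3 300.1]
(0, 0, -10) [312.6 312.3]
(0, 21, -8) [372.8 309.8]
(0, -21, -8) [252.2 309.6]
(11, 21, -8) [374.1 280.3]
(11, -21, -8) [251.2 280.1]
bar [ 448.2671308  -331.51158121  100.        ] [  0.89558686  -4.57695718 100.32793012]
[ 484.48527826 -339.71498481  100.        ]
[ 409.08023707 -322.73109096  100.        ]
```

>>> {"op": "send_rows", "data": {
  "targets": [0.001,-0.003,0.03,0,0,0,0,0.001,-0.003,0.06,0,0,0,0,0.001,-0.003,0.09,0,0,0,0,0.001,-0.003,0.11,0,0,0,0,0.001,-0.003,0.118,0,0,0,0,0.001,-0.003,0.118,0,0,0,0,0.001,-0.003,0.118,0,0,0,-1,0.001,-0.003,0.118,0,0,0,-1,0.001,-0.003,0.118,0,0,0,-1,0.001,-0.003,0.118,0,0,0,-1,0.001,-0.003,0.118,0,0,0,-1,0.001,-0.003,0.118,0,0,0,-1],
  "grip_force": 60
}}

```text
clock: 2.15
eef_pos: [449.6, -332.5, 83.9]
tcp_rot: [3.14, -0.002, -0.22]
contact_force: [-1.1, 0.9, 7.4]
opening: 0.143
grasp_force: 59.9
```

```bash
python3 -c "
from h import *
to(448,-333,232,-.22)"
```

```text
t 2.15 at [ 449.6 -332.5   83.9] [ 3.1397e+00 -2.4000e-03 -2.2010e-01] F [-1.1  0.9  7.4] op 0.143 gf 59.9
shift [-0.0011  0.0011 -0.1481] rot [ 0.0019 -0.0024 -0.0001]
```

>>> {"op": "send_rows", "data": {
  "targets": [0,0,-0.01,0,0,0,-1,0,0,-0.03,0,0,0,-1,0,0,-0.06,0,0,0,-1,0,0,-0.09,0,0,0,-1,0,0,-0.12,0,0,0,-1,0,0,-0.15,0,0,0,-1,0,0,-0.18,0,0,0,-1,0,0,-0.21,0,0,0,-1,0,0,-0.23,0,0,0,-1,0,0,-0.24,0,0,0,-1,0,0,-0.24,0,0,0,-1]
}}

```text
clock: 3.07
eef_pos: [449.5, -332.2, 325.0]
tcp_rot: [3.139, -0.004, -0.22]
contact_force: [-0.0, -0.1, -4.8]
opening: 0.149
grasp_force: 59.0
```

```bash
python3 -c "
from h import *
to(582,258,322,-.06)"
```

```text
t 3.07 at [ 449.5 -332.2  325. ] [ 3.1389 -0.0041 -0.2201] F [-0.  -0.1 -4.8] op 0.149 gf 59.0
shift [ 5.000e-04 -6.049e-01  1.300e-03] rot [ 0.003  -0.0039 -0.1601]
```

>>> {"op": "send_rows", "data": {
  "targets": [0,-0.01,0,0,0,0,-1,0,-0.03,0,0,0,-0.01,-1,0,-0.06,0,0,0,-0.02,-1,0,-0.09,0,0,0,-0.04,-1,0,-0.12,0,0,0,-0.05,-1,0,-0.15,0,0,0,-0.06,-1,0,-0.18,0,0,0,-0.07,-1,0,-0.21,0,0,0,-0.08,-1,0,-0.24,0,0,0,-0.1,-1,0,-0.27,0,0,0,-0.11,-1,0,-0.29,0,0,0,-0.12,-1,0,-0.3,0,0,0,-0.12,-1]
}}

```text
clock: 4.07
eef_pos: [513.4, -35.9, 319.8]
tcp_rot: [-3.142, 0.004, -0.098]
contact_force: [0.1, 0.5, -5.0]
opening: 0.142
grasp_force: 59.0
```

```bash
python3 -c "
from h import *
to(582,258,322,-.06)"
```

```text
t 4.07 at [513.4 -35.9 319.8] [-3.1416  0.0036 -0.0978] F [ 0.1  0.5 -5. ] op 0.142 gf 59.0
shift [ 0.0396 -0.2992 -0.0023] rot [-0.0001  0.0036 -0.0378]
```

>>> {"op": "send_rows", "data": {
  "targets": [0.002,-0.01,0,0,0,0,-1,0.004,-0.03,0,0,0,-0.01,-1,0.008,-0.06,0,0,0,-0.02,-1,0.012,-0.09,0,0,0,-0.02,-1,0.016,-0.12,0,0,0,-0.03,-1,0.02,-0.15,0,0,0,-0.038,-1,0.024,-0.18,0,0,0,-0.038,-1,0.028,-0.21,0,0,0,-0.038,-1,0.032,-0.24,0,0,0,-0.038,-1,0.036,-0.27,0,0,0,-0.038,-1,0.04,-0.29,0,0,0,-0.038,-1,0.04,-0.3,0,0,0,-0.038,-1]
}}

```text
clock: 5.07
eef_pos: [584.5, 257.5, 320.1]
tcp_rot: [3.14, 0.001, -0.062]
contact_force: [-0.8, 0.6, -4.2]
opening: 0.145
grasp_force: 59.1
```

```bash
python3 -c "
from h import *
to(582,258,187,-.06)"
```

```text
t 5.07 at [584.5 257.5 320.1] [ 3.1403e+00  1.2000e-03 -6.1600e-02] F [-0.8  0.6 -4.2] op 0.145 gf 59.1
shift [-0.0023 -0.0005  0.1331] rot [ 0.0013  0.0012 -0.0016]
```

>>> {"op": "send_rows", "data": {
  "targets": [-0.002,0,0.01,0,0,0,-1,-0.002,0,0.03,0,0,0,-1,-0.002,0,0.055,0,0,0,-1,-0.002,0,0.08,0,0,0,-1,-0.002,0,0.105,0,0,0,-1,-0.002,0,0.125,0,0,0,-1,-0.002,0,0.134,0,0,0,-1,-0.002,0,0.134,0,0,0,-1,-0.002,0,0.134,0,0,0,-1]
}}

```text
clock: 5.82
eef_pos: [582.0, 254.6, 187.6]
tcp_rot: [3.14, 0.001, -0.063]
contact_force: [-0.4, 0.5, -4.1]
opening: 0.145
grasp_force: 59.1
```

```bash
python3 - <<'E'
from h import *
to(575.7,151,186,-.06)
a=cam('scene')['color'];b=cam('top')['color']
C=np.zeros((600,800,3),np.uint8)
C[:480,:400]=cv2.resize(a[120:280,280:413],(400,480),interpolation=cv2.INTER_CUBIC)
C[:480,400:]=cv2.resize(b[190:350,120:253],(400,480),interpolation=cv2.INTER_CUBIC)
cv2.imwrite('pics/c2.png',np.clip(C*1.4,0,255).astype(np.uint8))
E
```

```text
t 5.82 at [582.  254.6 187.6] [ 3.14e+00  6.00e-04 -6.30e-02] F [-0.4  0.5 -4.1] op 0.145 gf 59.1
shift [0.0002 0.1037 0.0018] rot [ 0.0016  0.0006 -0.003 ]
```

View pics/c2.png

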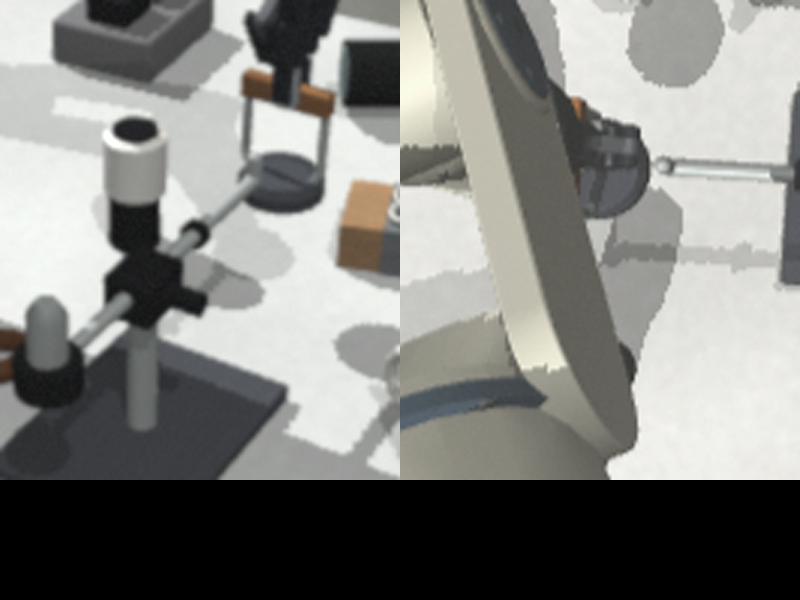

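The weight hangs upright in the fingers. In the left view the rod tip (about 258,182) points into the handle opening, and the top view shows the disc just outside the hook tip. I can slide it inward.

>>> {"op": "send_rows", "data": {
  "targets": [0,0.01,0,0,0,0,-1,0,0.025,0,0,0,0,-1,0,0.04,0,0,0,0,-1,0,0.055,0,0,0,0,-1,0,0.07,0,0,0,0,-1,0,0.085,0,0,0,0,-1,0,0.1,0,0,0,0,-1,0,0.105,0,0,0,0,-1,0,0.105,0,0,0,0,-1,0,0.105,0,0,0,0,-1]
}}

```text
clock: 6.75
eef_pos: [575.9, 150.5, 187.9]
tcp_rot: [3.141, -0.0, -0.063]
contact_force: [-0.6, 1.0, -4.9]
opening: 0.15
grasp_force: 59.1
```

```bash
python3 -c "
from h import *
to(575.7,151,154,-.06)"
```

```text
t 6.75 at [575.9 150.5 187.9] [ 3.1411e+00 -4.0000e-04 -6.3300e-02] F [-0.6  1.  -4.9] op 0.15 gf 59.1
shift [-0.0002 -0.0005  0.0339] rot [ 0.0005 -0.0004 -0.0033]
```

>>> {"op": "send_rows", "data": {
  "targets": [0,0,0.008,0,0,0,-1,0,0,0.016,0,0,0,-1,0,0,0.024,0,0,0,-1,0,0,0.029,0,0,0,-1,0,0,0.031,0,0,0,-1,0,0,0.032,0,0,0,-1,0,0,0.033,0,0,0,-1,0,0,0.033,0,0,0,-1,0,0,0.033,0,0,0,-1]
}}

```text
clock: 7.5
eef_pos: [575.9, 150.7, 155.1]
tcp_rot: [3.141, -0.001, -0.062]
contact_force: [-0.8, 0.5, -4.6]
opening: 0.148
grasp_force: 59.0
```

>>> {"op": "send_rows", "data": {
  "targets": [0,0,0.001,0,0,0,-1,0,0,0.001,0,0,0,-1,0,0,0.002,0,0,0,-1,0,0,0.002,0,0,0,-1,0,0,0.002,0,0,0,-1]
}}

```text
clock: 7.92
eef_pos: [575.8, 150.6, 153.7]
tcp_rot: [3.141, -0.001, -0.062]
contact_force: [-3.6, -0.8, 6.4]
opening: 0.145
grasp_force: 60.4
```

>>> {"op": "send_rows", "data": {
  "targets": [0,0,-0.001,0,0,0,-1,0,0,-0.001,0,0,0,-0.6,0,0,-0.001,0,0,0,-0.5,0,0,-0.001,0,0,0,-0.4,0,0,-0.001,0,0,0,-0.3,0,0,-0.001,0,0,0,-0.3,0,0,-0.001,0,0,0,-0.3]
}}

```text
clock: 8.5
eef_pos: [575.7, 150.7, 153.8]
tcp_rot: [3.141, -0.0, -0.062]
contact_force: [-0.2, 0.5, -1.1]
opening: 0.354
grasp_force: 0.0
```

```bash
python3 - <<'E'
from h import *
to(575.7,151,300,-.06)
a=cam('scene')['color']
cv2.imwrite('pics/c3.png',np.clip(cv2.resize(a[120:270,280:480],(800,600),interpolation=cv2.INTER_CUBIC)*1.4,0,255).astype(np.uint8))
E
```

```text
t 8.5 at [575.7 150.7 153.8] [ 3.1407e+00 -2.0000e-04 -6.2200e-02] F [-0.2  0.5 -1.1] op 0.354 gf 0.0
shift [-0.     -0.0002 -0.1462] rot [ 0.0009 -0.0002 -0.0022]
```

View pics/c3.png

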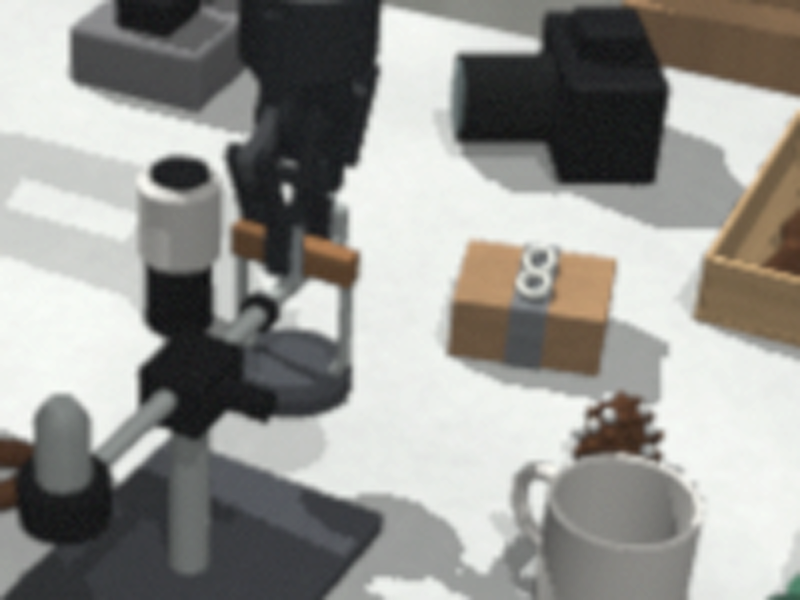

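The weight hangs by its bar on the rod, and the slightly open fingers straddle the bar around (290,250). I'll withdraw straight up.

>>> {"op": "send_rows", "data": {
  "targets": [0,0,-0.005,0,0,0,-0.3,0,0,-0.012,0,0,0,-0.3,0,0,-0.02,0,0,0,-0.3,0,0,-0.03,0,0,0,-0.3,0,0,-0.05,0,0,0,-0.3,0,0,-0.08,0,0,0,0,0,0,-0.11,0,0,0,1,0,0,-0.14,0,0,0,1,0,0,-0.146,0,0,0,1,0,0,-0.146,0,0,0,1]
}}

```text
clock: 9.38
eef_pos: [577.1, 151.2, 303.6]
tcp_rot: [-3.141, -0.006, -0.062]
contact_force: [-0.2, 0.1, -1.1]
opening: 0.996
grasp_force: 0.0
```

```bash
python3 -c "
from h import *
to(436,267,230,-.06)"
```

```text
t 9.38 at [577.1 151.2 303.6] [-3.1407 -0.0059 -0.0622] F [-0.2  0.1 -1.1] op 0.996 gf 0.0
shift [-0.1484 -0.1068  0.0729] rot [-0.0009 -0.0059 -0.0022]
```

>>> {"op": "send_rows", "data": {
  "targets": [-0.03,-0.02,0,0,0,0,1,-0.06,-0.043,0,0,0,0,1,-0.09,-0.065,0.01,0,0,0,1,-0.12,-0.086,0.03,0,0,0,1,-0.148,-0.107,0.05,0,0,0,1,-0.148,-0.107,0.07,0,0,0,1,-0.148,-0.107,0.07,0,0,0,1,-0.148,-0.107,0.07,0,0,0,1,-0.148,-0.107,0.07,0,0,0,1]
}}

```text
clock: 10.13
eef_pos: [435.4, 266.5, 230.2]
tcp_rot: [3.141, -0.001, -0.063]
contact_force: [0.4, -0.3, -0.2]
opening: 1.001
grasp_force: 0.0
```

```bash
python3 - <<'E'
from h import *
import pickle
to(436,267,230,-.06)
f=cam('wrist','w2.png');pickle.dump(f,open('w2.pkl','wb'))
print(proj(f,[436,268,116]))
E
```

```text
t 10.13 at [435.4 266.5 230.2] [ 3.1406e+00 -6.0000e-04 -6.2700e-02] F [ 0.4 -0.3 -0.2] op 1.001 gf 0.0
shift [ 0.0006 -0.0005  0.0002] rot [ 0.001  -0.0006 -0.0027]
[308.03316622 223.50931936]
```

View pics/w2.png

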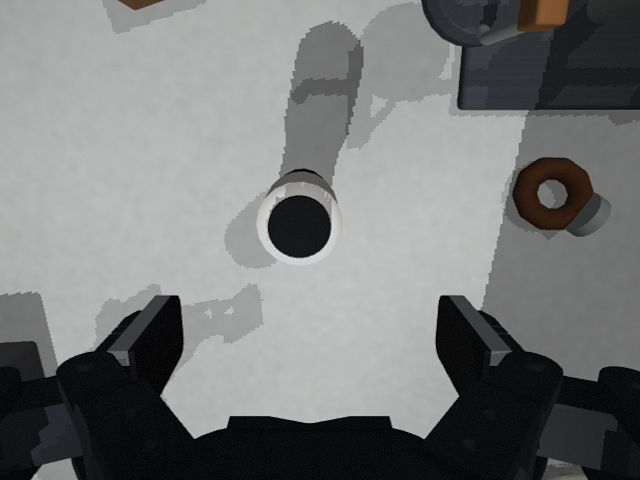

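The wrist view shows the lamp cap centred at (299.5,226.5), against a prediction of (308,223.5). That puts the lamp about 4 mm further along +y than the tool.

>>> {"op": "send_rows", "data": {
  "targets": [0,-0.004,0.03,0,0,0,1,0,-0.004,0.06,0,0,0,1,0,-0.004,0.09,0,0,0,1,0,-0.004,0.12,0,0,0,1,0,-0.004,0.145,0,0,0,1,0,-0.004,0.16,0,0,0,1,0,-0.004,0.168,0,0,0,1,0,-0.004,0.168,0,0,0,0.7,0,-0.004,0.168,0,0,0,0.5,0,-0.004,0.168,0,0,0,0.4,0,-0.004,0.168,0,0,0,0.3,0,-0.004,0.168,0,0,0,0.2],
  "grip_force": 40
}}

```text
clock: 11.18
eef_pos: [436.1, 271.3, 63.4]
tcp_rot: [-3.141, -0.003, -0.062]
contact_force: [0.4, -0.4, 7.2]
opening: 0.643
grasp_force: 40.8
```

>>> {"op": "send_rows", "data": {
  "targets": [0,0,0,0,0,0,0,0,0,0,0,0,0,-1,0,0,0,0,0,0,-1,0,0,0,0,0,0,-1]
}}

```text
clock: 11.52
eef_pos: [436.1, 271.4, 63.4]
tcp_rot: [-3.141, -0.003, -0.062]
contact_force: [0.2, 0.6, 6.6]
opening: 0.645
grasp_force: 40.8
```

```bash
python3 - <<'E'
from h import *
to(436,270,300,-.06)
f=cam('wrist');g=f['color']
u,v=proj(f,[436,270,116]).astype(int);print(u,v)
cv2.imwrite('pics/w3.png',g)
m=(g.max(2)<70)
E
```

```text
t 11.52 at [436.1 271.4  63.4] [-3.1406e+00 -2.9000e-03 -6.2100e-02] F [0.2 0.6 6.6] op 0.645 gf 40.8
shift [ 0.0006  0.0011 -0.2366] rot [-0.001  -0.0029 -0.0021]
318 388
```

>>> {"op": "send_rows", "data": {
  "targets": [0,0,-0.01,0,0,0,-1,0,0,-0.03,0,0,0,-1,0,0,-0.06,0,0,0,-1,0,0,-0.09,0,0,0,-1,0,0,-0.12,0,0,0,-1,0,0,-0.15,0,0,0,-1,0,0,-0.18,0,0,0,-1,0,0,-0.21,0,0,0,-1,0,0,-0.23,0,0,0,-1,0,0,-0.24,0,0,0,-1,0,0,-0.24,0,0,0,-1]
}}

```text
clock: 12.48
eef_pos: [435.5, 271.2, 304.5]
tcp_rot: [-3.14, -0.004, -0.062]
contact_force: [-0.7, 0.1, -3.2]
opening: 0.645
grasp_force: 43.2
```

```bash
python3 - <<'E'
from h import *
to(561.3,-88.3,303,-.06)
E
```

```text
t 12.48 at [435.5 271.2 304.5] [-3.1401 -0.0038 -0.0621] F [-0.7  0.1 -3.2] op 0.645 gf 43.2
shift [0.1479 0.351  0.0015] rot [-0.0015 -0.0038 -0.0021]
```

>>> {"op": "send_rows", "data": {
  "targets": [0.005,0.01,0,0,0,0,-1,0.015,0.035,0,0,0,0,-1,0.03,0.07,0,0,0,0,-1,0.045,0.105,0,0,0,0,-1,0.06,0.14,0,0,0,0,-1,0.075,0.175,0,0,0,0,-1,0.09,0.21,0,0,0,0,-1,0.105,0.245,0,0,0,0,-1,0.12,0.28,0,0,0,0,-1,0.135,0.315,0,0,0,0,-1,0.145,0.34,0,0,0,0,-1,0.148,0.351,0,0,0,0,-1]
}}

```text
clock: 13.48
eef_pos: [560.4, -92.6, 299.7]
tcp_rot: [3.14, 0.003, -0.065]
contact_force: [0.5, 0.4, -2.6]
opening: 0.641
grasp_force: 43.3
```

>>> {"op": "send_rows", "data": {
  "targets": [0,0,0,0,0,0,-1,0,0,0,0,0,0,-1,0,0,0,0,0,0,-1]
}}

```text
clock: 13.73
eef_pos: [559.8, -87.9, 301.0]
tcp_rot: [3.141, 0.002, -0.062]
contact_force: [0.9, 0.5, -2.7]
opening: 0.648
grasp_force: 43.3
```

```bash
python3 - <<'E'
from h import *
import pickle
to(561.3,-88.3,303,-.06)
G={n:cam(n) for n in('scene','top','wrist')};pickle.dump(G,open('g.pkl','wb'))
a=G['scene']['color'];b=G['wrist']['color'];t=G['top']['color']
C=np.zeros((600,800,3),np.uint8)
C[:,:400]=cv2.resize(a[120:270,250:350],(400,600),interpolation=cv2.INTER_CUBIC)
C[:300,400:]=cv2.resize(b,(400,300),interpolation=cv2.INTER_AREA)
C[300:,400:]=cv2.resize(t[200:300,290:423],(400,300),interpolation=cv2.INTER_CUBIC)
cv2.imwrite('pics/c4.png',np.clip(C*1.4,0,255).astype(np.uint8))
E
```

```text
t 13.73 at [559.8 -87.9 301. ] [ 3.1413e+00  2.0000e-03 -6.2000e-02] F [ 0.9  0.5 -2.7] op 0.648 gf 43.3
shift [ 0.0015  0.0003 -0.002 ] rot [ 0.0003  0.002  -0.002 ]
```

View pics/c4.png

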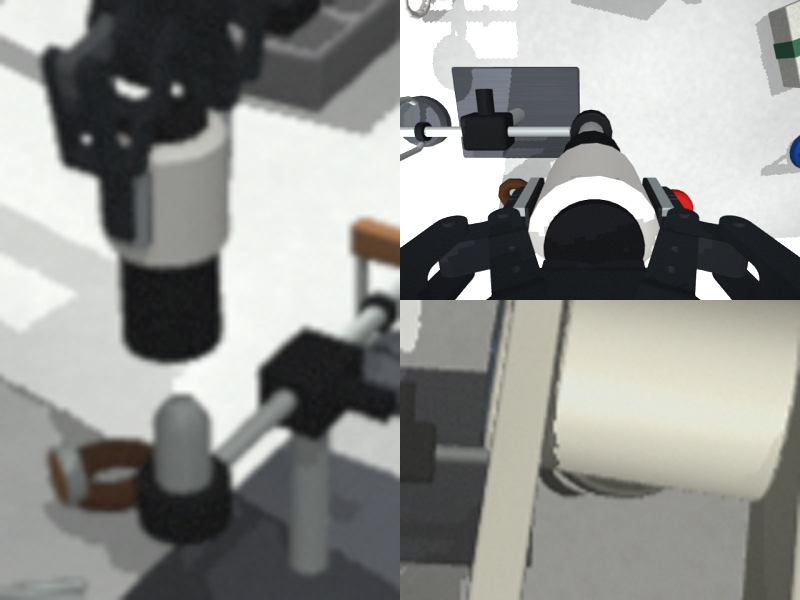

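The lamp is held upright above the spigot (left panel): sleeve axis at about u=293, spigot axis at about u=295.4. The weight still hangs. The wrist panel shows the shoulder edge and spigot at about u=307, just beyond the lamp. I'll measure the relative offset more precisely.

```bash
python3 - <<'E'
from h import *
import pickle
G=pickle.load(open('g.pkl','rb'))
def edges(n,v,a,b):
    p=cv2.GaussianBlur(G[n]['color'],(3,3),0).astype(float).mean(2)[v,a:b+1];g=np.diff(p)
    def sub(i):
        l,m,h=abs(g[i-1]),abs(g[i]),abs(g[i+1]);return a+i+.5+.5*(l-h)/(l-2*m+h+1e-9)
    idx=[i for i in range(1,len(g)-1) if abs(g[i])>6 and abs(g[i])>=abs(g[i-1]) and abs(g[i])>abs(g[i+1])]
    return [(round(sub(i),1),int(g[i])) for i in idx]
for v in(190,194,198,202): print('sleeve',v,edges('scene',v,272,314))
for v in(224,228,232,236): print('spig',v,edges('scene',v,280,312))
for v in(242,246,250): print('shoul',v,edges('scene',v,276,316))
for v in range(176,212,6): print('wr',v,edges('wrist',v,255,360))
for v in(300,330,360): print('cyl',v,edges('wrist',v,190,440))
s=r.sense();p=s['eef_pos']
for n in('scene','wrist'):
    f=G[n]
    for P in([561.3,-88.3,156],[561.3,-88.3,180],[561.3,-88.3,200],[p[0],p[1],262],[p[0],p[1],240],[p[0],p[1],352],[p[0],p[1],354]): print(n,P,proj(f,P).round(1))
E
```

```text
sleeve 190 [(np.float64(279.6), -43), (np.float64(304.5), 59)]
sleeve 194 [(np.float64(280.0), -40), (np.float64(304.7), 54)]
sleeve 198 [(np.float64(280.2), -44), (np.float64(304.9), 50)]
sleeve 202 [(np.float64(280.3), -47), (np.float64(305.1), 49)]
spig 224 [(np.float64(288.0), -27), (np.float64(302.0), 31)]
spig 228 [(np.float64(287.9), -28), (np.float64(302.3), 34), (np.float64(307.6), -20)]
spig 232 [(np.float64(288.3), 10), (np.float64(301.9), 17), (np.float64(304.7), -6)]
spig 236 [(np.float64(283.9), -6), (np.float64(288.4), 16), (np.float64(302.4), -16), (np.float64(307.2), 37)]
shoul 242 [(np.float64(290.4), 11), (np.float64(300.4), -9), (np.float64(307.2), 21), (np.float64(309.6), -7)]
shoul 246 [(np.float64(284.0), -9), (np.float64(307.4), 9)]
shoul 250 [(np.float64(284.5), -23), (np.float64(306.8), 6)]
wr 176 [(np.float64(284.6), -6), (np.float64(287.3), 47), (np.float64(293.4), -11), (np.float64(298.7), -16), (np.float64(302.2), -16), (np.float64(308.7), 11), (np.float64(311.5), 16), (np.float64(314.0), 12), (np.float64(317.4), 13)]
wr 182 [(np.float64(285.1), -12), (n
[... 1247 characters left out ...]
loat64(-87.55388281710508), 240] [293.1 203.2]
scene [np.float64(560.3563083874599), np.float64(-87.55388281710508), 352] [291.1 149.2]
scene [np.float64(560.3563083874599), np.float64(-87.55388281710508), 354] [291.  148.2]
wrist [561.3, -88.3, 156] [311.4 211.5]
wrist [561.3, -88.3, 180] [311.6 219.6]
wrist [561.3, -88.3, 200] [311.8 227.4]
wrist [np.float64(560.3563083874599), np.float64(-87.55388281710508), 262] [311.3 263.7]
wrist [np.float64(560.3563083874599), np.float64(-87.55388281710508), 240] [311.1 249.2]
wrist [np.float64(560.3563083874599), np.float64(-87.55388281710508), 352] [313.6 383.2]
wrist [np.float64(560.3563083874599), np.float64(-87.55388281710508), 354] [313.7 388.1]
```

```bash
python3 - <<'E'
from h import *
import pickle
G=pickle.load(open('g.pkl','rb'))
def edges(n,v,a,b):
    p=cv2.GaussianBlur(G[n]['color'],(3,3),0).astype(float).mean(2)[v,a:b+1];g=np.diff(p)
    idx=[i for i in range(1,len(g)-1) if abs(g[i])>5 and abs(g[i])>=abs(g[i-1]) and abs(g[i])>abs(g[i+1])]
    return [(a+i+.5,int(g[i])) for i in idx]
for v in range(212,262,4): print('wr',v,edges('wrist',v,240,380))
s=r.sense();p=s['eef_pos'];f=G['wrist']
for z,rad in((240,24),(290,24),(296,28),(352,28)):
    t=np.linspace(0,6.28,60);q=np.array([proj(f,[p[0]+rad*np.cos(a),p[1]+rad*np.sin(a),z]) for a in t]);print(z,'u',q[:,0].min().round(1),q[:,0].max().round(1),'v',q[:,1].min().round(1),q[:,1].max().round(1))
# centre column, dark/bright transitions
c=G['wrist']['color'].astype(float).mean(2)
print('col306',[(v,int(c[v,306])) for v in range(166,262,3)])
E
```

```text
wr 212 [(271.5, -42), (285.5, 24), (289.5, -16), (322.5, 10), (325.5, -13), (339.5, 56)]
wr 216 [(272.5, -34), (338.5, 63)]
wr 220 [(272.5, -13), (338.5, 59)]
wr 224 [(271.5, -12), (341.5, 58)]
wr 228 [(267.5, -11), (317.5, -12), (344.5, 57)]
wr 232 [(265.5, -14), (285.5, 21), (329.5, -11), (332.5, -11), (346.5, 60)]
wr 236 [(263.5, -15), (274.5, 18), (276.5, 13), (341.5, -21), (349.5, 55)]
wr 240 [(262.5, -14), (266.5, 29), (348.5, -26), (351.5, 62)]
wr 244 [(262.5, 23), (353.5, 18)]
wr 248 [(257.5, 21), (359.5, 18)]
wr 252 [(253.5, 13), (362.5, 18)]
wr 256 [(245.5, 11), (248.5, -17), (365.5, 18)]
wr 260 [(246.5, -22), (368.5, 19)]
240 u 263.7 358.4 v 202.7 293.0
290 u 250.8 372.8 v 228.6 342.2
296 u 238.1 385.7 v 222.2 359.0
352 u 202.4 424.8 v 279.5 473.8
col306 [(166, 172), (169, 170), (172, 172), (175, 102), (178, 15), (181, 31), (184, 25), (187, 29), (190, 26), (193, 25), (196, 89), (199, 92), (202, 93), (205, 96), (208, 101), (211, 18), (214, 16), (217, 17), (220, 15), (223, 14), (226, 12), (229, 83), (232, 122), (235, 121), (238, 123), (241, 121), (244, 123), (247, 123), (250, 122), (253, 122), (256, 121), (259, 120)]
```

```bash
python3 - <<'E'
import pickle,cv2
g=pickle.load(open('g.pkl','rb'))['wrist']['color'][160:310,210:410]
import numpy as np
cv2.imwrite('pics/c5.png',np.clip(cv2.resize(g,(800,600),interpolation=cv2.INTER_CUBIC)*1.6,0,255).astype(np.uint8))
E
```

```text
(no output)
```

View pics/c5.png

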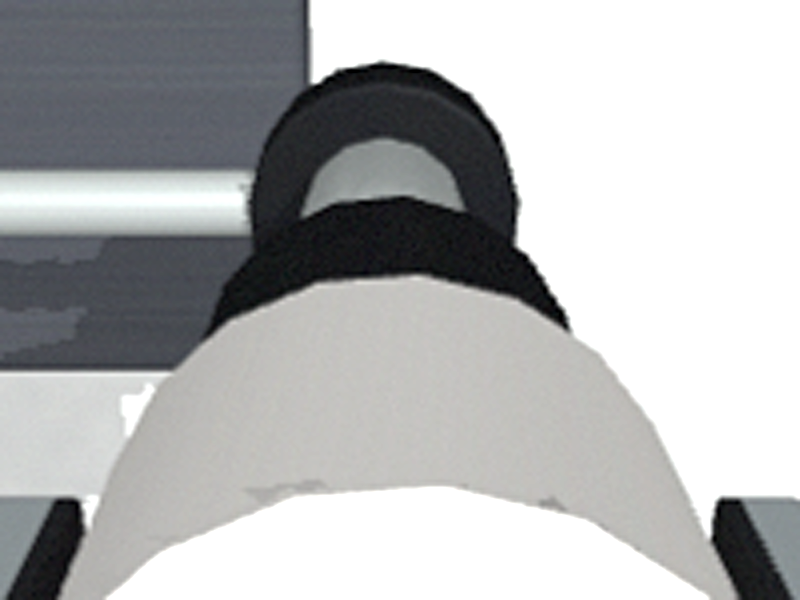

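The enlarged wrist view shows the spigot centred at u≈305.5, with its +x foot edge at v≈195 and the shoulder's +x edge at v≈181. The sleeve is centred at u≈306.3 with its mouth edge at v≈209.5.

```bash
python3 - <<'E'
from h import *
import pickle
f=pickle.load(open('g.pkl','rb'))['wrist'];p=r.sense()['eef_pos'];print(p)
for n,P,o in(('foot',[575.3,-88.3,156],194.7),('shoulder',[585.3,-88.3,156],181),('mouth',[p[0]+24,p[1],239.5],209.5),('white',[p[0]+28,p[1],295.5],228.5)):
    a=proj(f,P)[1];b=proj(f,np.add(P,[1,0,0]))[1];print(n,a.round(1),o,'mm x',round((o-a)/(b-a),2))
E
```

```text
[560.35630839 -87.55388282 301.89663729]
foot 191.7 194.7 mm x -2.1
shoulder 177.2 181 mm x -2.58
mouth 202.6 209.5 mm x -3.48
white 221.9 228.5 mm x -2.47
```

>>> {"op": "send_rows", "data": {
  "targets": [0.0026,-0.0008,0,0,0,0,-1,0.0026,-0.0008,0.01,0,0,0,-1,0.0026,-0.0008,0.02,0,0,0,-1,0.0026,-0.0008,0.03,0,0,0,-1,0.0026,-0.0008,0.035,0,0,0,-1,0.0026,-0.0008,0.035,0,0,0,-1,0.0026,-0.0008,0.035,0,0,0,-1]
}}

```text
clock: 14.47
eef_pos: [563.1, -88.1, 266.4]
tcp_rot: [3.141, 0.001, -0.062]
contact_force: [0.5, 0.2, -3.0]
opening: 0.643
grasp_force: 43.2
```

>>> {"op": "send_rows", "data": {
  "targets": [0,0,0.003,0,0,0,-1,0,0,0.006,0,0,0,-1,0,0,0.009,0,0,0,-1,0,0,0.012,0,0,0,-1,0,0,0.012,0,0,0,-1]
}}

```text
clock: 14.88
eef_pos: [563.0, -88.1, 254.4]
tcp_rot: [3.141, 0.001, -0.062]
contact_force: [-0.1, -0.4, -3.6]
opening: 0.645
grasp_force: 43.3
```

>>> {"op": "send_rows", "data": {
  "targets": [0,0,0.002,0,0,0,-1,0,0,0.004,0,0,0,-1,0,0,0.005,0,0,0,-1,0,0,0.006,0,0,0,-1,0,0,0.006,0,0,0,-1]
}}

```text
clock: 15.3
eef_pos: [563.3, -88.1, 248.9]
tcp_rot: [3.141, 0.0, -0.062]
contact_force: [-0.5, -0.3, -2.6]
opening: 0.647
grasp_force: 43.3
```

>>> {"op": "send_rows", "data": {
  "targets": [0,0,0.002,0,0,0,-1,0,0,0.004,0,0,0,-1,0,0,0.006,0,0,0,-1,0,0,0.008,0,0,0,-1,0,0,0.01,0,0,0,-1,0,0,0.012,0,0,0,-1,0,0,0.012,0,0,0,-1]
}}

```text
clock: 15.88
eef_pos: [563.1, -88.1, 236.5]
tcp_rot: [3.141, 0.001, -0.062]
contact_force: [0.5, 0.5, -2.5]
opening: 0.643
grasp_force: 43.3
```

>>> {"op": "send_rows", "data": {
  "targets": [0,0,0.002,0,0,0,-1,0,0,0.004,0,0,0,-1,0,0,0.006,0,0,0,-1,0,0,0.008,0,0,0,-1,0,0,0.01,0,0,0,-1,0,0,0.012,0,0,0,-1,0,0,0.013,0,0,0,-1,0,0,0.014,0,0,0,-1,0,0,0.014,0,0,0,-1]
}}

```text
clock: 16.63
eef_pos: [563.3, -88.1, 222.8]
tcp_rot: [3.141, 0.0, -0.062]
contact_force: [-1.0, -0.5, -3.3]
opening: 0.648
grasp_force: 43.3
```

>>> {"op": "send_rows", "data": {
  "targets": [0,0,0.0005,0,0,0,-1,0,0,0.001,0,0,0,-1,0,0,0.0015,0,0,0,-1,0,0,0.002,0,0,0,-1,0,0,0.002,0,0,0,-1]
}}

```text
clock: 17.05
eef_pos: [563.4, -88.2, 221.0]
tcp_rot: [3.141, -0.0, -0.062]
contact_force: [0.0, 0.1, -2.9]
opening: 0.644
grasp_force: 43.3
```

>>> {"op": "send_rows", "data": {
  "targets": [0,0,0.0005,0,0,0,-1,0,0,0.001,0,0,0,-1,0,0,0.0015,0,0,0,-1,0,0,0.0015,0,0,0,-1]
}}

```text
clock: 17.38
eef_pos: [563.4, -88.2, 219.5]
tcp_rot: [3.141, -0.0, -0.062]
contact_force: [0.4, -0.0, -2.1]
opening: 0.648
grasp_force: 43.4
```

>>> {"op": "send_rows", "data": {
  "targets": [0,0,0.0005,0,0,0,-1,0,0,0.001,0,0,0,-1,0,0,0.001,0,0,0,-1]
}}

```text
clock: 17.63
eef_pos: [563.7, -88.2, 219.4]
tcp_rot: [3.141, -0.001, -0.062]
contact_force: [-2.2, 1.0, 5.1]
opening: 0.648
grasp_force: 43.6
```

Seated: the contact force rose by about 8 N at z=219.4, which matches the mouth resting on the shoulder. I'll release and withdraw.

>>> {"op": "send_rows", "data": {
  "targets": [0,0,-0.0005,0,0,0,-1,0,0,-0.0005,0,0,0,0.35,0,0,-0.0005,0,0,0,0.5,0,0,-0.0005,0,0,0,0.7,0,0,-0.0005,0,0,0,1,0,0,-0.0005,0,0,0,1,0,0,-0.0005,0,0,0,1],
  "grip_force": 20
}}

```text
clock: 18.22
eef_pos: [563.4, -88.2, 219.0]
tcp_rot: [3.141, -0.0, -0.062]
contact_force: [0.5, 0.3, 0.6]
opening: 0.999
grasp_force: 0.0
```

>>> {"op": "send_rows", "data": {
  "targets": [0,0,-0.008,0,0,0,1,0,0,-0.02,0,0,0,1,0,0,-0.035,0,0,0,1,0,0,-0.05,0,0,0,1,0,0,-0.07,0,0,0,1,0,0,-0.09,0,0,0,1,0,0,-0.11,0,0,0,1,0,0,-0.14,0,0,0,1,0,0,-0.15,0,0,0,1,0,0,-0.15,0,0,0,1,0,0,-0.15,0,0,0,1]
}}

```text
clock: 19.13
eef_pos: [563.5, -88.0, 369.6]
tcp_rot: [3.14, -0.002, -0.062]
contact_force: [0.1, -0.4, -0.7]
opening: 0.999
grasp_force: 0.0
```

```bash
python3 - <<'E'
from h import *
to(563,-88,370,-.06)
a=cam('scene')['color']
cv2.imwrite('pics/c6.png',np.clip(cv2.resize(a[110:280,230:430],(700,595),interpolation=cv2.INTER_CUBIC)*1.4,0,255).astype(np.uint8))
E
```

```text
t 19.13 at [563.5 -88.  369.6] [ 3.1405e+00 -1.6000e-03 -6.2200e-02] F [ 0.1 -0.4 -0.7] op 0.999 gf 0.0
shift [-0.0005 -0.     -0.0004] rot [ 0.0011 -0.0016 -0.0022]
```

View pics/c6.png

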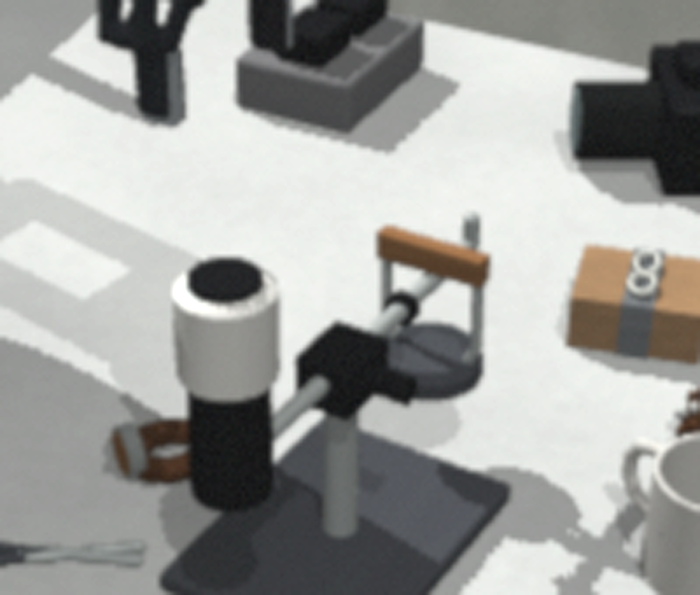

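The lamp stands upright and fully seated, with its sleeve at about (230,445) running straight into the shoulder. The weight hangs by its bar at about (432,253), and the gripper is clear of both. I'm handing it in.

```bash
python3 -c "
from rig import r
print(r.sign_off())"
```

```text
the job is handed in; nothing more can be done
None
```

The counterweight hangs freely on the hook end, the lamp was gently seated fully home on the spigot, both are released, the props were not touched, and the job is handed in at about 19 s (no verdict was returned).

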